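Pack the pottery tool carrier and hold it up level

TASK

Clear the three loose tools off the pottery table into the plywood carrier: the two all-wood tools lying flat in the cork-lined compartment and the blue-handled loop tool lying flat in the blue-lined one. Then take the carrier by its yellow handle bar, lift it straight up a good 10 cm off the table, keeping it level all the way, and finish while still holding it there, steady and level, with nothing but the gripper carrying it. Leave the pots, jars and everything else on the table where they are.

Things in the scene. Friction and masses are not known exactly. Their poses are not given: they have to be found in the camera images.
- carrier: Loose plywood carrier 286 x 200 mm, walls 36 mm high, 6 mm thick, any yaw, 0.3 to 0.6 kg empty. Origin: centre of underside; x across the handle, y along it, z up. Floor top at z = 6 mm. A 6 mm thick, 28 mm high divider at x = 0 parts two compartments, each 134 mm (x) by 188 mm (y) inside: cork-lined (brown) on the -x side, blue-lined on the +x side.
- handle (a point): Middle of the carrier's yellow handle bar, 56 mm above the carrier's underside at its x = y = 0; axes as the carrier. Bar straight above the divider: 14 mm wide (x), 184 mm long (y), 20 mm high (z), flat sides, on 14 mm square posts at y = -85 and +85 mm; open for 18 mm between divider and bar. Grip it at its middle, closing along x.
- paddle: Wooden modelling paddle, all medium-brown wood, flat rounded blade 26 mm wide. Handle 90 x 16 x 16 mm, flat sides, lies flat along its own x. Origin: centre of the handle's underside; x towards the working end (reaching x = 92 mm, under 10 mm thick, off the table), z up. Spans x = -45 mm to there: its middle and balance point are 10 to 25 mm ahead of the origin. About 40 g.
- wood_knife: Wooden modelling knife, all medium-brown wood, narrow slanted blade at most 14 mm wide. Handle 90 x 16 x 16 mm, flat sides, lies flat along its own x. Origin: centre of the handle's underside; x towards the working end (reaching x = 94 mm, under 10 mm thick, off the table), z up. Spans x = -45 mm to there: its middle and balance point are 10 to 25 mm ahead of the origin. About 35 g.
- loop_tool: Clay trimming tool with a blue plastic handle, brass ferrule and a steel wire loop 32 mm wide. Handle 90 x 16 x 16 mm, flat sides, lies flat along its own x. Origin: centre of the handle's underside; x towards the working end (reaching x = 94 mm, under 10 mm thick, off the table), z up. Spans x = -45 mm to there: its middle and balance point are 10 to 25 mm ahead of the origin. About 35 to 65 g.
- test_cup: Bystander: small terracotta cup, 64 mm across, 62 mm high; origin under its centre.
- blue_bowl: Bystander: blue bowl, 90 mm across, 45 mm high; origin under its centre.
- glaze_jar: Bystander: white jar with green cap, 68 mm across, 85 mm high; origin under its centre.
- dish: Bystander: tiny white dish, 60 mm across, 30 mm high; origin under its centre.
- mug: Bystander: white mug, 76 mm across, 85 mm high, handle at its +y; origin under its centre.
- glaze_bottle: Bystander: white bottle with red cap, 56 mm across, 150 mm high; origin under its centre.
- vase: Bystander: terracotta pot 90 mm across, 110 mm high, standing on a fixed white banding wheel with a round wooden board (256 mm across, 86 mm high); origin under its centre.
- table: White work table, top at z = 0. Along its far edge stand fixed blue bins (150 mm high) and white tubs (190 mm), beyond x = 0.79 m; a tile board (160 mm high) stands at the right edge.

How it is judged:
By the outcome, as a careful person would: the job done as asked, in the order asked, and still so for the second after the job is handed in, while the arm keeps its last pose, push and grip.
It also fails if it takes over 72 s, if anything falls off the work surface, if the arm or the gripper's body presses on something with over 40 N, if the wrist force passes 120 N, or if a joint passes its speed limit or range.

ROBOT

A 7-joint arm with a two-finger parallel gripper is mounted at the origin on the work surface. World frame = base frame: x ahead of the robot, y to its left, z up, the work surface at z = 0. Lengths are in m, angles in rad, forces in N, time in s.
With the tool pointing down it reaches from about 0.425 to 0.875 m from the base axis. Payload 8.4 kg.
Tool frame: the origin (TCP) lies at the very end of the fingers, on their centre line; the grasp point (between the pads) lies 19 mm behind it; z points along the fingers, y is the line along which they close (so a half turn about z gives the same grasp; the last joint's range is limited). The gripper opens to 85 mm and grips with 20 to 120 N. Pads are 22 mm wide; open, the fingers measure 114 mm over their backs; the gripper's body (76 mm by 85 mm) begins 54 mm behind the grasp point. The pads swing forward as they close: fully open they stand 13 mm farther back than shut.
Start: joints at [-1.214, 0.333, 0.04, 1.465, -0.013, 1.343, -0.059], TCP at [0.286, 0.584, 0.231] pointing down, gripper open.
Joint ranges: [-2.58, 2.58], [-0.38, 2.09], [-1.3, 1.39], [0.25, 2.4], [-1.5, 4.64], [0.08, 2.09], [-2.65, 2.65]. Speed limits (rad/s): [2.22, 2.22, 2.79, 2.79, 3.14, 3.14, 3.14].

INTERFACE

Orientations are given as [roll, pitch, yaw] about the fixed x, y, z axes, in that order (R = Rz(yaw) Ry(pitch) Rx(roll)).
In Python, from cell import sensors, viewer, job gives the robot as it stands.
- The arm moves only by the shell command python3 -m inch 'ROWS'. ROWS is JSON, a list that holds one entry, the list of rows, each a list of 7 numbers: the closure, from -1 (fully open) to 1 (shut), then the shift along the tool's x, y, z in m, then the turn, a rotation vector about the tool's x, y, z in rad. A call has exactly 8 rows; each row shifts and turns the commanded pose from where the row before left it, along the tool's axes as they then stand; what a row does not reach is not made up. A row lasts 1/12 s, in which the tool goes at most 41.7 mm and 7.16 degrees, less where a joint would pass 70% of its speed; a pose out of reach is approached as far as the arm can. A call with a gripper value outside its range is refused whole. The fingers move at their own pace and stop on an object; the grip force is fixed at half the most. Time passes only in rows, so rows that do not move let the fingers close, or fill a call up. It gives the time, the measured TCP pose, the force, the opening and the grip force at its end, in the units of the state.
- sensors.observe(): the state, without advancing time (a new reading comes with each control period).
- viewer.grab_frame(name): name is "scene" or "top" or "wrist"; returns a dict with "pixels" (384x512x3 uint8, red, green, blue), "z_map" (384x512 float32, m along the optical axis (not along the pixel's ray), 0 where there is no reading), "fx", "fy", "cx", "cy" (pixels), "distortion" ([k1, k2, p1, p2, k3] as OpenCV has them; the pictures are not rectified), "extrinsics" (4x4, takes a point from world to camera coordinates). Camera axes: x right, y up, looking along -z (the intrinsics and any distortion apply to the point x, -y, -z); pixel columns grow to the right and rows downward; lengths in m; the calibration is good to about 2 mm. A picture is of the moment at which its call begins.
- job.close_job(): hands the job in; it is judged then, once.
Trained networks look in a picture, given as the dict that the camera call returned (one of the last four; its "shot" number tells which), for a name from the list of things; names that differ only in an ending like _2 or _b are one class to them, and where a whole thing is asked for, a point or a joint stands for the part that bears it (a point fixed in the world has none). Each returns a list of dicts, best first, with "confidence" (0 to 1); they miss things now and then, are a little off and sometimes report something else, mostly with a low value. They report only what shows in the picture. A call takes as long as a camera call.
- viewer.boxes_of(name, picture): "position" ([x, y, z] in m, in world coordinates, good to about 4 mm: the middle of the surface that is visible of it).
- viewer.masks_of(name, picture): "mask" (384x512 bool, what is visible of it).
The state is a dict: "time_s": time; "qpos": joint angles; "qd": joint speeds; "tau": joint torques, N m; "position": TCP position; "tool_rot": TCP orientation; "wrist_force": force on the tool from outside, world axes, zero at the start; "moment": the same for the moment, N m; "opening": finger opening in m; "gripper_force": force on a finger pad.
Only numpy, scipy, OpenCV 4.12 (cv2) and the standard library are available. Lean on these libraries where they do the work, as an engineer would, in place of code of your own. Each camera call takes 0.05 s, during which the arm holds its last target. There are 200 camera calls.

## Working session

There is one attempt and no reset: what is moved stays moved. The work goes in short steps, Python scripts to look and compute and a shell command to move; the robot and the scene stay as the last step left them, time stands still between calls to the robot, and variables do not carry over. Pictures are saved under pics/ and viewed, at most 10 in all, crops included, and the job is handed in when it is done.

```bash
ls; mkdir -p pics; cat > h.py <<'E'
import numpy as np, cv2
from cell import sensors, viewer, job
from scipy.spatial.transform import Rotation as R
def pts(f, mask):
    """world points of the mask pixels"""
    v,u=np.nonzero(mask&(f["z_map"]>0)); z=f["z_map"][v,u]
    K=np.array([[f["fx"],0,f["cx"]],[0,f["fy"],f["cy"]],[0,0,1.]])
    n=cv2.undistortPoints(np.stack([u,v],1).astype(float)[:,None],K,np.array(f["distortion"],float))[:,0]
    c=np.stack([n[:,0]*z,-n[:,1]*z,-z,np.ones(len(z))],1)
    return (c@np.linalg.inv(np.array(f["extrinsics"])).T)[:,:3]
def save(f,n): cv2.imwrite("pics/"+n,cv2.cvtColor(f["pixels"],cv2.COLOR_RGB2BGR))
E
python3 - <<'E'
from h import *
s=sensors.observe(); print(s)
for c in ["scene","top"]:
    f=viewer.grab_frame(c); save(f,c+"0.png")
    for n in ["carrier","handle","paddle","wood_knife","loop_tool","test_cup","blue_bowl","glaze_jar","dish","mug","glaze_bottle","vase"]:
        b=viewer.boxes_of(n,f); print(c,n,[(np.round(x["position"],3).tolist(),round(x["confidence"],2)) for x in b[:2]])
        if n in["paddle","wood_knife","loop_tool","carrier"]:
            for m in viewer.masks_of(n,f)[:2]:
                p=pts(f,m["mask"]); 
                if len(p)<10: continue
                q=p[:,:2]-np.median(p[:,:2],0); w,V=np.linalg.eigh(q.T@q)
                v=V[:,1]; t=q@v
                print("   ",round(m["confidence"],2),len(p),np.median(p,0).round(3),"dir",np.degrees(np.arctan2(v[1],v[0])).round(1),"ext",np.percentile(t,[1,99]).round(3),"z",np.percentile(p[:,2],[5,95]).round(3))
E
```

```text
pics
{'time_s': 0.0, 'qpos': array([-1.21422125,  0.33395143,  0.03984278,  1.46626908, -0.01341791,
        1.34328915, -0.05851184]), 'qd': array([ 0.00037377, -0.00143946,  0.00139077,  0.0009935 ,  0.00029034,
        0.00112657, -0.0018022 ]), 'tau': array([ 7.79602506e-04, -6.58581877e+01,  1.36588845e+00, -4.05542493e+01,
        1.68914610e-02,  1.29221618e-02,  1.18213364e-05]), 'position': array([0.28590614, 0.58323969, 0.2303957 ]), 'tool_rot': array([-3.13994352e+00,  8.59997982e-05,  2.68581387e+00]), 'wrist_force': array([ 0.8063759 , -1.27262041,  0.07679864]), 'moment': array([0.05849162, 0.03392254, 0.03334083]), 'gripper_force': 0.0, 'opening': 0.08551763473717218}
scene carrier [([0.537, 0.243, 0.01], 0.82)]
scene handle [([0.539, 0.243, 0.009], 0.88), ([0.521, -0.071, 0.016], 0.26)]
scene paddle [([0.517, -0.326, 0.012], 0.45)]
    0.51 181 [ 0.522 -0.326  0.014] dir -177.5 ext [-0.048  0.082] z [0.002 0.018]
scene wood_knife [([0.524, -0.067, 0.015], 0.56), ([0.731, -0.295, 0.03], 0.17)]
    0.61 656 [ 0.766 -0.156  0.071] dir 169.0 ext [-0.016  0.129] z [0.018 0
[... 930 characters left out ...]
5 -0.325  0.014] dir -178.5 ext [-0.055  0.078] z [0.001 0.02 ]
top wood_knife [([0.511, -0.186, 0.015], 0.69), ([0.514, -0.066, 0.018], 0.6)]
    0.56 204 [ 0.515 -0.064  0.014] dir -167.5 ext [-0.067  0.054] z [-0.002  0.02 ]
top loop_tool []
    0.71 177 [ 0.499 -0.185  0.015] dir 178.5 ext [-0.052  0.047] z [-0.002  0.021]
top test_cup [([0.766, -0.024, 0.027], 0.56)]
top blue_bowl [([0.51, -0.556, 0.04], 0.67), ([0.759, -0.298, 0.02], 0.63)]
top glaze_jar [([0.739, -0.151, 0.086], 0.78)]
top dish [([0.616, -0.462, 0.018], 0.71)]
top mug [([0.51, -0.558, 0.039], 0.83), ([0.511, 0.252, 0.008], 0.44)]
top glaze_bottle [([0.353, 0.522, 0.097], 0.63)]
top vase [([0.504, 0.564, 0.153], 0.83)]
```

View pics/top0.png

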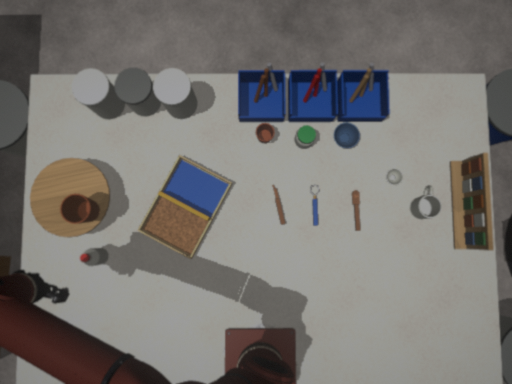

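View pics/scene0.png

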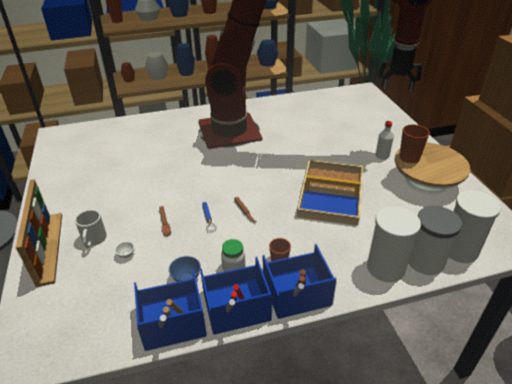

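The top view shows the carrier at about (185,205) px, with blue upper-left and cork lower-right. The tools sit in a row at (280,203) for the knife, (315,205) for the loop and (357,210) for the paddle, with their working ends away from the robot. The scene view agrees with this. The next step is to measure the carrier and tools more closely.

```bash
cat >> h.py <<'E'
def plan(xyz,yaw,n,p0=None,y0=None):
    """rows from the present (or given) commanded pose: straight line, even turn about tool z, tool kept pointing down"""
    s=sensors.observe(); p0=s["position"] if p0 is None else np.array(p0)
    y0=s["tool_rot"][2] if y0 is None else y0
    d=(np.array(xyz)-p0)/n; w=(yaw-y0+np.pi)%(2*np.pi)-np.pi
    for i in range(n):
        r=R.from_euler("xyz",[np.pi,0,y0+w*i/n]); t=r.inv().apply(d)
        print([*np.round(t,4).tolist(),0,0,round(-w/n,4)])
E
python3 - <<'E'
from h import *
s=sensors.observe(); f=viewer.grab_frame("wrist"); E=np.linalg.inv(np.array(f["extrinsics"]))
r=R.from_euler("xyz",s["tool_rot"])
print("cam in tool",r.inv().apply(E[:3,3]-s["position"]),"look",r.inv().apply(-E[:3,2]),"up",r.inv().apply(E[:3,1]),f["fx"])
# yellow bar in both fixed views
for c in ["top","scene"]:
    f=viewer.grab_frame(c)
    m=viewer.masks_of("carrier",f)
    hsv=cv2.cvtColor(f["pixels"],cv2.COLOR_RGB2HSV)
    y=((hsv[...,0]>16)&(hsv[...,0]<32)&(hsv[...,1]>150)&(hsv[...,2]>110))
    p=pts(f,y); k=(abs(p[:,0]-.515)<.2)&(abs(p[:,1]-.25)<.2)&(p[:,2]>.045)&(p[:,2]<.08); p=p[k]
    print(c,len(p))
    if len(p)>10:
        print(np.median(p,0).round(4),(p.min(0)+p.max(0))/2,p.min(0),p.max(0)); l=cv2.fitLine(p[:,:2].astype(np.float32),cv2.DIST_HUBER,0,.01,.01).ravel(); print(np.degrees(np.arctan2(l[1],l[0])))
print("rows"); plan([.44,.22,.36],1.07,16)
E
```

```text
cam in tool [ 0.06786522  0.00151813 -0.14257531] look [-2.73716160e-01  2.96406293e-04  9.61810468e-01] up [ 9.61810292e-01 -5.94238419e-04  2.73716293e-01] 301.1167590756584
top 140
[0.5155 0.2484 0.0667] [0.51726343 0.24736481 0.06658545] [0.4746803 0.1705971 0.0594762] [0.55984655 0.32413252 0.0736947 ]
61.924152
scene 140
[0.5182 0.2464 0.0655] [0.51798106 0.24698037 0.06497241] [0.47127936 0.16474684 0.05988293] [0.56468276 0.3292139  0.07006189]
61.793865
rows
[-0.0186, -0.0162, -0.008, 0, 0, np.float64(0.101)]
[-0.0202, -0.0142, -0.008, 0, 0, np.float64(0.101)]
[-0.0215, -0.0121, -0.008, 0, 0, np.float64(0.101)]
[-0.0226, -0.0099, -0.008, 0, 0, np.float64(0.101)]
[-0.0235, -0.0075, -0.008, 0, 0, np.float64(0.101)]
[-0.0241, -0.0051, -0.008, 0, 0, np.float64(0.101)]
[-0.0245, -0.0027, -0.008, 0, 0, np.float64(0.101)]
[-0.0247, -0.0002, -0.008, 0, 0, np.float64(0.101)]
[-0.0246, 0.0023, -0.008, 0, 0, np.float64(0.101)]
[-0.0242, 0.0048, -0.008, 0, 0, np.float64(0.101)]
[-0.0236, 0.0072, -0.008, 0, 0, np.float64(0.101)]
[-0.0228, 0.0095, -0.008, 0, 0, np.float64(0.101)]
[-0.0217, 0.0118, -0.008, 0, 0, np.float64(0.101)]
[-0.0204, 0.0139, -0.008, 0, 0, np.float64(0.101)]
[-0.0189, 0.0159, -0.008, 0, 0, np.float64(0.101)]
[-0.0172, 0.0177, -0.008, 0, 0, np.float64(0.101)]
```

```bash
sed -i 's/round(-w\/n,4)/float(round(-w\/n,4))/' h.py; python3 - <<'E'
from h import *
plan([.53,-.19,.25],0.0,24)
E
```

```text
[-0.0233, -0.0245, -0.0008, 0, 0, 0.1119]
[-0.0259, -0.0217, -0.0008, 0, 0, 0.1119]
[-0.0282, -0.0187, -0.0008, 0, 0, 0.1119]
[-0.0301, -0.0154, -0.0008, 0, 0, 0.1119]
[-0.0316, -0.012, -0.0008, 0, 0, 0.1119]
[-0.0327, -0.0084, -0.0008, 0, 0, 0.1119]
[-0.0335, -0.0047, -0.0008, 0, 0, 0.1119]
[-0.0338, -0.0009, -0.0008, 0, 0, 0.1119]
[-0.0337, 0.0029, -0.0008, 0, 0, 0.1119]
[-0.0331, 0.0066, -0.0008, 0, 0, 0.1119]
[-0.0322, 0.0103, -0.0008, 0, 0, 0.1119]
[-0.0308, 0.0138, -0.0008, 0, 0, 0.1119]
[-0.0291, 0.0172, -0.0008, 0, 0, 0.1119]
[-0.027, 0.0203, -0.0008, 0, 0, 0.1119]
[-0.0246, 0.0232, -0.0008, 0, 0, 0.1119]
[-0.0218, 0.0258, -0.0008, 0, 0, 0.1119]
[-0.0188, 0.0281, -0.0008, 0, 0, 0.1119]
[-0.0155, 0.03, -0.0008, 0, 0, 0.1119]
[-0.0121, 0.0316, -0.0008, 0, 0, 0.1119]
[-0.0085, 0.0327, -0.0008, 0, 0, 0.1119]
[-0.0048, 0.0335, -0.0008, 0, 0, 0.1119]
[-0.001, 0.0338, -0.0008, 0, 0, 0.1119]
[0.0028, 0.0337, -0.0008, 0, 0, 0.1119]
[0.0065, 0.0332, -0.0008, 0, 0, 0.1119]
```

```bash
python3 -m inch '[[[-1,-0.0233,-0.0245,-0.001,0,0,0.112],[-1,-0.026,-0.0217,-0.001,0,0,0.112],[-1,-0.028,-0.0187,-0.001,0,0,0.112],[-1,-0.03,-0.0154,-0.001,0,0,0.112],[-1,-0.0316,-0.012,-0.001,0,0,0.112],[-1,-0.0327,-0.0084,-0.001,0,0,0.112],[-1,-0.0335,-0.0047,-0.001,0,0,0.112],[-1,-0.0338,-0.001,-0.001,0,0,0.112]]]'
python3 -m inch '[[[-1,-0.0337,0.003,-0.001,0,0,0.112],[-1,-0.033,0.0066,-0.001,0,0,0.112],[-1,-0.032,0.01,-0.001,0,0,0.112],[-1,-0.031,0.0138,-0.001,0,0,0.112],[-1,-0.029,0.017,-0.001,0,0,0.112],[-1,-0.027,0.02,-0.001,0,0,0.112],[-1,-0.0246,0.023,-0.001,0,0,0.112],[-1,-0.022,0.026,-0.001,0,0,0.112]]]'
python3 -m inch '[[[-1,-0.019,0.028,-0.001,0,0,0.112],[-1,-0.0155,0.03,-0.001,0,0,0.112],[-1,-0.012,0.0316,-0.001,0,0,0.112],[-1,-0.0085,0.0327,-0.001,0,0,0.112],[-1,-0.005,0.0335,-0.001,0,0,0.112],[-1,-0.001,0.0338,-0.001,0,0,0.112],[-1,0.003,0.0337,-0.001,0,0,0.112],[-1,0.0065,0.033,-0.001,0,0,0.112]]]'
python3 - <<'E'
from h import *
s=sensors.observe(); print(s["position"],s["tool_rot"],s["qpos"].round(2))
f=viewer.grab_frame("wrist"); save(f,"w1.png")
g=viewer.grab_frame("top")
def handle(f,name):
  for m in viewer.masks_of(name,f)[:2]:
    p=pts(f,m["mask"]); h=p[(p[:,2]>.011)&(p[:,2]<.024)]
    if len(h)<20: continue
    (c,sz,a)=cv2.minAreaRect((h[:,:2]*1000).astype(np.float32))
    l=cv2.fitLine(h[:,:2].astype(np.float32),cv2.DIST_HUBER,0,.01,.01).ravel()
    t=p[:,:2]@l[:2]
    print(name,round(m["confidence"],2),len(h),"rect",np.round(c,1),np.round(sz,1),"ang",np.degrees(np.arctan2(l[1],l[0])).round(1),"med",np.median(h,0).round(4),"ztop",np.percentile(h[:,2],80).round(4),"xrange",np.percentile(p[:,0],[.5,99.5]).round(3))
for n in["paddle","wood_knife","loop_tool"]: handle(f,n);handle(g,n)
E
```

```text
time_s: 2.62
position: [0.3673, 0.3241, 0.2395]
tool_rot: [3.141, -0.0, 1.784]
wrist_force: [0.8, 0.2, 0.2]
opening: 0.0858
gripper_force: 0.0
time_s: 3.28
position: [0.4473, 0.0664, 0.2477]
tool_rot: [3.142, -0.001, 0.888]
wrist_force: [-0.1, 0.9, -0.1]
opening: 0.0857
gripper_force: 0.0
time_s: 3.95
position: [0.5284, -0.1916, 0.2558]
tool_rot: [-3.141, -0.001, -0.007]
wrist_force: [1.0, -0.0, -0.4]
opening: 0.0852
gripper_force: 0.0
[ 0.52837297 -0.19156402  0.2557912 ] [-3.14149882e+00 -1.17785911e-03 -7.24941891e-03] [-0.45  0.17  0.82  1.68 -0.13  1.35 -1.19]
paddle 0.61 1251 rect [ 504.2 -325.8] [135.7  25.3] ang 2.1 med [ 0.5091 -0.3255  0.0147] ztop 0.016 xrange [0.438 0.572]
wood_knife 0.82 949 rect [524.7 -63.1] [134.5  16.6] ang 13.4 med [ 0.5134 -0.0672  0.0153] ztop 0.0161 xrange [0.461 0.588]
wood_knife 0.61 134 rect [514.9 -63.8] [121.2  16.3] ang 12.5 med [ 0.5061 -0.0647  0.0159] ztop 0.0183 xrange [0.456 0.574]
loop_tool 0.6 821 rect [ 521.8 -188.9] [132.3  26.1] ang 0.7 med [ 0.5063 -0.1862  0.0155] ztop 0.0162 xrange [0.457 0.588]
loop_tool 0.59 105 rect [ 493.8 -185. ] [14.6 83.5] ang -1.2 med [ 0.4954 -0.1847  0.0166] ztop 0.0194 xrange [0.44  0.535]
```

View pics/w1.png

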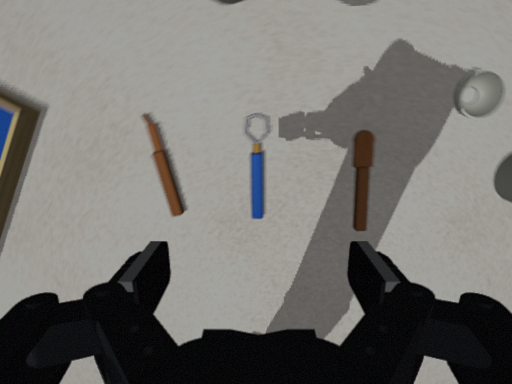

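Wrist image: knife from (147,115) to (178,213), loop tool from (257,115) to (257,217) and paddle from (364,132) to (360,228). All three lie at about z 16 mm, and the loop and both blades point to world +x. I'll pick up the knife first.

```bash
python3 - <<'E'
from h import *
plan([.518,-.0655,.08],0.232,6)
E
```

```text
[-0.0017, -0.0205, 0.0292, 0, 0, -0.0386]
[-0.0009, -0.0206, 0.0292, 0, 0, -0.0386]
[-0.0001, -0.0206, 0.0292, 0, 0, -0.0386]
[0.0007, -0.0206, 0.0292, 0, 0, -0.0386]
[0.0015, -0.0205, 0.0292, 0, 0, -0.0386]
[0.0023, -0.0205, 0.0292, 0, 0, -0.0386]
```

```bash
python3 -m inch '[[[-1,-0.0017,-0.0205,0.029,0,0,-0.039],[-1,-0.001,-0.0206,0.029,0,0,-0.039],[-1,0,-0.0206,0.029,0,0,-0.039],[-1,0.0007,-0.0206,0.029,0,0,-0.039],[-1,0.0015,-0.0205,0.029,0,0,-0.039],[-1,0.0023,-0.0205,0.029,0,0,-0.039],[0,0,0,0.02,0,0,0],[0,0,0,0.02,0,0,0]]]'
python3 - <<'E'
from h import *
s=sensors.observe(); r=R.from_euler("xyz",s["tool_rot"])
f=viewer.grab_frame("wrist"); save(f,"w2.png")
m=viewer.masks_of("wood_knife",f)[0]; p=pts(f,m["mask"]); h=p[(p[:,2]>.011)&(p[:,2]<.022)]
l=cv2.fitLine(h[:,:2].astype(np.float32),cv2.DIST_HUBER,0,.01,.01).ravel()
print(m["confidence"],len(h),l,np.degrees(np.arctan2(l[1],l[0])),np.median(h,0),s["position"],s["tool_rot"],s["opening"])
q=r.inv().apply(h-s["position"]); print("in tool",np.median(q,0),np.percentile(q,[1,99],axis=0))
E
```

```text
time_s: 5.02
position: [0.5175, -0.0637, 0.0401]
tool_rot: [-3.14, 0.0, 0.237]
wrist_force: [-0.1, 0.1, 0.4]
opening: 0.0637
gripper_force: 0.0
0.68 4258 [ 0.9760024   0.21775979  0.51803905 -0.06471609] 12.577488 [ 0.51810705 -0.06466915  0.01540453] [ 0.51747856 -0.06374026  0.04010922] [-3.14016115e+00  2.04155499e-04  2.37050805e-01] 0.06373454852395893
in tool [0.00065528 0.00120526 0.02470684] [[-0.05856161 -0.00687641  0.02302025]
 [ 0.06801913  0.00861254  0.02904682]]
```

```bash
python3 -m inch '[[[0,0,0.001,0.018,0,0,0.01],[0,0,0,0.017,0,0,0],[0,0,0,0,0,0,0],[1,0,0,0,0,0,0],[1,0,0,0,0,0,0],[1,0,0,0,0,0,0],[1,0,0,0,0,0,0],[1,0,0,0,0,0,0]]]'
python3 -m inch '[[[1,0,0,0,0,0,0],[1,0,0,-0.02,0,0,0],[1,0,0,-0.03,0,0,0],[1,0,0,-0.03,0,0,0],[1,0,0,-0.03,0,0,0],[1,0,0,0,0,0,0],[1,0,0,0,0,0,0],[1,0,0,0,0,0,0]]]'
python3 - <<'E'
from h import *
yc=np.radians(-28.15); H=np.array([.517,.247])
x=np.array([np.cos(yc),np.sin(yc)]);
t=H-.100*x; print(t,H-.052*x,H+.066*x)
plan([*t,.12],np.radians(61.85),14)
E
```

```text
time_s: 5.78
position: [0.5194, -0.0677, 0.0082]
tool_rot: [-3.141, -0.002, 0.222]
wrist_force: [-1.7, -1.0, 4.8]
opening: 0.0136
gripper_force: 58.8
time_s: 6.45
position: [0.5183, -0.0675, 0.1167]
tool_rot: [-3.141, -0.001, 0.222]
wrist_force: [-0.2, -0.3, -0.3]
opening: 0.0138
gripper_force: 58.8
[0.42882845 0.29417815] [0.47115079 0.27153264] [0.57519322 0.21586242]
[-0.0005, -0.0266, -0.0002, 0, 0, -0.0612]
[0.0011, -0.0266, -0.0002, 0, 0, -0.0612]
[0.0027, -0.0265, -0.0002, 0, 0, -0.0612]
[0.0043, -0.0263, -0.0002, 0, 0, -0.0612]
[0.0059, -0.0259, -0.0002, 0, 0, -0.0612]
[0.0075, -0.0255, -0.0002, 0, 0, -0.0612]
[0.0091, -0.025, -0.0002, 0, 0, -0.0612]
[0.0106, -0.0244, -0.0002, 0, 0, -0.0612]
[0.012, -0.0237, -0.0002, 0, 0, -0.0612]
[0.0135, -0.023, -0.0002, 0, 0, -0.0612]
[0.0149, -0.0221, -0.0002, 0, 0, -0.0612]
[0.0162, -0.0211, -0.0002, 0, 0, -0.0612]
[0.0174, -0.0201, -0.0002, 0, 0, -0.0612]
[0.0186, -0.019, -0.0002, 0, 0, -0.0612]
```

```bash
python3 -m inch '[[[1,-0.0005,-0.0266,0,0,0,-0.061],[1,0.001,-0.0266,0,0,0,-0.061],[1,0.0027,-0.0265,0,0,0,-0.061],[1,0.0043,-0.0263,0,0,0,-0.061],[1,0.006,-0.026,0,0,0,-0.061],[1,0.0075,-0.0255,0,0,0,-0.061],[1,0.009,-0.025,0,0,0,-0.061],[1,0.0106,-0.0244,0,0,0,-0.061]]]'
python3 -m inch '[[[1,0.012,-0.0237,0,0,0,-0.061],[1,0.0135,-0.023,0,0,0,-0.061],[1,0.015,-0.022,0,0,0,-0.061],[1,0.016,-0.021,0,0,0,-0.061],[1,0.0175,-0.02,0,0,0,-0.061],[1,0.0186,-0.019,0,0,0,-0.061],[1,0,0,0,0,0,0],[1,0,0,0,0,0,0]]]'
cat >> h.py <<'E'
def bar(f):
    """carrier centre and yaw from the yellow bar in a picture"""
    hsv=cv2.cvtColor(f["pixels"],cv2.COLOR_RGB2HSV)
    y=((hsv[...,0]>16)&(hsv[...,0]<32)&(hsv[...,1]>130)&(hsv[...,2]>90))
    p=pts(f,y); p=p[(abs(p[:,0]-.515)<.2)&(abs(p[:,1]-.25)<.2)&(p[:,2]>.055)&(p[:,2]<.08)]
    if len(p)<20: return print("no bar",len(p))
    c,sz,a=cv2.minAreaRect((p[:,:2]*1000).astype(np.float32)); 
    l=cv2.fitLine(p[:,:2].astype(np.float32),cv2.DIST_HUBER,0,.01,.01).ravel()
    print("bar",len(p),np.round(c,1),np.round(sz,1),"ang",np.degrees(np.arctan2(l[1],l[0])).round(2),"med",np.median(p,0).round(4))
def incar(p,H=(.517,.247),yaw=-28.15):
    return R.from_euler("z",-yaw,degrees=True).apply(np.atleast_2d(p)-[*H,0])
E
python3 - <<'E'
from h import *
s=sensors.observe(); print(s["position"],s["tool_rot"],s["opening"],incar(s["position"]))
f=viewer.grab_frame("wrist"); save(f,"w3.png"); bar(f)
E
```

```text
time_s: 7.12
position: [0.466, 0.1398, 0.1152]
tool_rot: [-3.141, 0.002, 0.713]
wrist_force: [0.5, 0.0, -0.2]
opening: 0.0141
gripper_force: 58.8
time_s: 7.78
position: [0.4287, 0.2961, 0.1158]
tool_rot: [-3.141, 0.001, 1.081]
wrist_force: [0.5, -0.3, 0.2]
opening: 0.0138
gripper_force: 58.8
[0.42873701 0.29610724 0.11582363] [-3.14136636e+00  8.51730092e-04  1.08060786e+00] 0.013807284810340329 [[-0.10099074  0.00165777  0.11582363]]
bar 5429 [518.3 248.7] [181.8  14.8] ang 63.73 med [0.5317 0.2778 0.0657]
```

View pics/w3.png

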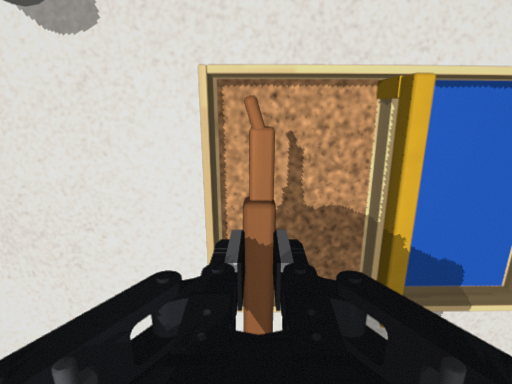

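Wrist view: the knife is in the grip from (252,100) to (258,330), over the cork, whose walls are at x 205 and the bar at x 415. The bar centre agrees with the fixed cameras within 2 mm. I'll lower it now.

```bash
python3 -m inch '[[[1,0.0,0,0.03,0,0,0],[1,0,0,0.03,0,0,0],[1,0,0,0.025,0,0,0],[1,0,0,0.01,0,0,0],[1,0,0,0.006,0,0,0],[1,0,0,0,0,0,0],[1,0,0,0,0,0,0],[0.5,0,0,0,0,0,0]]]'
python3 -m inch '[[[0.2,0,0,0,0,0,0],[0.2,0,0,0,0,0,0],[0.2,0,0,0,0,0,0],[0.2,0,0,0,0,0,0],[0.2,0,0,-0.02,0,0,0],[0.2,0,0,-0.04,0,0,0],[0.2,0,0,-0.04,0,0,0],[0.2,0,0,-0.02,0,0,0]]]'
python3 - <<'E'
from h import *
s=sensors.observe(); print(s["position"],s["tool_rot"],s["opening"])
f=viewer.grab_frame("wrist"); save(f,"w4.png"); bar(f)
m=viewer.masks_of("wood_knife",f)[:1]
for k in m: q=incar(pts(f,k["mask"])); print(k["confidence"],np.percentile(q,[1,50,99],axis=0))
print("to paddle"); plan([.498,-.327,.13],0.035,18)
E
```

```text
time_s: 8.5
position: [0.4306, 0.2942, 0.0164]
tool_rot: [3.141, -0.002, 1.075]
wrist_force: [0.2, -0.1, 0.1]
opening: 0.0212
gripper_force: 0.0
time_s: 9.17
position: [0.431, 0.2947, 0.1397]
tool_rot: [3.14, -0.004, 1.075]
wrist_force: [1.3, 0.2, -0.2]
opening: 0.0344
gripper_force: 0.0
[0.43103188 0.29467171 0.13971015] [ 3.14014213 -0.00420595  1.07531966] 0.034414136076809265
bar 3946 [526.1 262.9] [150.2  14.6] ang 62.24 med [0.5307 0.2748 0.0658]
0.62 [[-0.10546235 -0.0599194   0.00635533]
 [-0.09711654  0.00515804  0.02111245]
 [-0.08962964  0.07397164  0.02325584]]
to paddle
[-0.0287, 0.0197, 0.0005, 0, 0, 0.0578]
[-0.0275, 0.0213, 0.0005, 0, 0, 0.0578]
[-0.0262, 0.0229, 0.0005, 0, 0, 0.0578]
[-0.0249, 0.0243, 0.0005, 0, 0, 0.0578]
[-0.0234, 0.0257, 0.0005, 0, 0, 0.0578]
[-0.0219, 0.027, 0.0005, 0, 0, 0.0578]
[-0.0203, 0.0283, 0.0005, 0, 0, 0.0578]
[-0.0186, 0.0294, 0.0005, 0, 0, 0.0578]
[-0.0169, 0.0304, 0.0005, 0, 0, 0.0578]
[-0.0151, 0.0313, 0.0005, 0, 0, 0.0578]
[-0.0133, 0.0321, 0.0005, 0, 0, 0.0578]
[-0.0114, 0.0329, 0.0005, 0, 0, 0.0578]
[-0.0095, 0.0335, 0.0005, 0, 0, 0.0578]
[-0.0075, 0.034, 0.0005, 0, 0, 0.0578]
[-0.0055, 0.0343, 0.0005, 0, 0, 0.0578]
[-0.0036, 0.0346, 0.0005, 0, 0, 0.0578]
[-0.0015, 0.0347, 0.0005, 0, 0, 0.0578]
[0.0005, 0.0348, 0.0005, 0, 0, 0.0578]
```

View pics/w4.png

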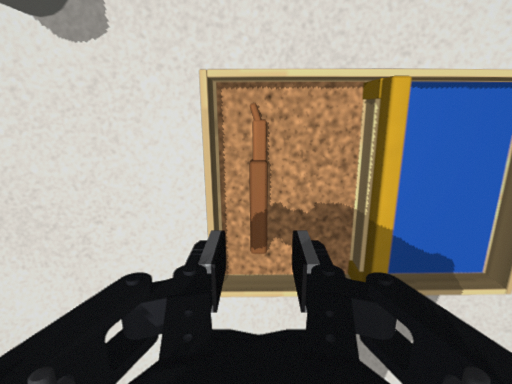

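The knife lies flat in the cork half, from (255,105) to (258,250). Next is the paddle.

```bash
python3 -m inch '[[[0,-0.0287,0.0197,0.0005,0,0,0.058],[0,-0.0275,0.0213,0.0005,0,0,0.058],[0,-0.026,0.023,0.0005,0,0,0.058],[0,-0.025,0.0243,0.0005,0,0,0.058],[0,-0.0234,0.0257,0.0005,0,0,0.058],[0,-0.022,0.027,0.0005,0,0,0.058],[0,-0.02,0.0283,0.0005,0,0,0.058],[0,-0.0186,0.0294,0.0005,0,0,0.058]]]'
python3 -m inch '[[[0,-0.017,0.0304,0.0005,0,0,0.058],[0,-0.015,0.0313,0.0005,0,0,0.058],[0,-0.0133,0.032,0.0005,0,0,0.058],[0,-0.0114,0.033,0.0005,0,0,0.058],[0,-0.0095,0.0335,0.0005,0,0,0.058],[0,-0.0075,0.034,0.0005,0,0,0.058],[0,-0.0055,0.0343,0.0005,0,0,0.058],[0,-0.0036,0.0346,0.0005,0,0,0.058]]]'
python3 -m inch '[[[0,-0.0015,0.0347,0.0005,0,0,0.058],[0,0.0005,0.0348,0.0005,0,0,0.058],[0,0,0,0.035,0,0,0],[0,0,0,0.035,0,0,0],[0,0,0,0.02,0,0,0],[0,0,0,0,0,0,0],[0,0,0,0,0,0,0],[0,0,0,0,0,0,0]]]'
cat >> h.py <<'E'
def look(name,c="wrist"):
    s=sensors.observe(); r=R.from_euler("xyz",s["tool_rot"]); f=viewer.grab_frame(c)
    print("tcp",s["position"].round(4),s["tool_rot"].round(3),"open",s["opening"])
    for m in viewer.masks_of(name,f)[:1]:
        p=pts(f,m["mask"]); h=p[(p[:,2]>.011)&(p[:,2]<.022)]
        q=r.inv().apply(h-s["position"]); l=cv2.fitLine(q[:,:2].astype(np.float32),cv2.DIST_HUBER,0,.01,.01).ravel()
        print(name,m["confidence"],len(h),"in tool: med",np.median(q,0).round(4),"range",np.percentile(q,[1,99],axis=0).round(4).tolist(),"turn",np.arctan(l[1]/l[0]).round(3))
    return f
E
python3 - <<'E'
from h import *
look("paddle")
E
```

```text
time_s: 9.93
position: [0.4587, 0.0156, 0.1308]
tool_rot: [-3.141, 0.0, 0.609]
wrist_force: [0.3, 0.0, 0.1]
opening: 0.0427
gripper_force: 0.0
time_s: 10.6
position: [0.4878, -0.2608, 0.1267]
tool_rot: [-3.141, 0.0, 0.146]
wrist_force: [1.2, 0.4, 0.2]
opening: 0.0429
gripper_force: 0.0
time_s: 11.27
position: [0.4958, -0.3291, 0.0375]
tool_rot: [3.141, -0.001, 0.032]
wrist_force: [0.4, -0.5, -0.1]
opening: 0.0423
gripper_force: 0.0
tcp [ 0.4958 -0.3291  0.0375] [ 3.141e+00 -1.000e-03  3.200e-02] open 0.042303593673984466
paddle 0.92 6040 in tool: med [ 0.0213 -0.0027  0.0229] range [[-0.057, -0.015, 0.0204], [0.0745, 0.0084, 0.0265]] turn -0.014
```

```bash
python3 -m inch '[[[0,0.003,-0.0025,0.015,0,0,-0.012],[0,0,0,0.015,0,0,0],[0,0,0,0,0,0,0],[1,0,0,0,0,0,0],[1,0,0,0,0,0,0],[1,0,0,0,0,0,0],[1,0,0,0,0,0,0],[1,0,0,0,0,0,0]]]'
python3 -m inch '[[[1,0,0,0,0,0,0],[1,0,0,-0.02,0,0,0],[1,0,0,-0.03,0,0,0],[1,0,0,-0.03,0,0,0],[1,0,0,-0.03,0,0,0],[1,0,0,0,0,0,0],[1,0,0,0,0,0,0],[1,0,0,0,0,0,0]]]'
python3 - <<'E'
from h import *
plan([.4711,.2715,.12],np.radians(62),19)
E
```

```text
time_s: 12.03
position: [0.4985, -0.3263, 0.0067]
tool_rot: [3.141, -0.001, 0.044]
wrist_force: [-0.3, 0.2, 2.8]
opening: 0.0142
gripper_force: 59.7
time_s: 12.7
position: [0.4982, -0.3256, 0.1158]
tool_rot: [-3.141, 0.0, 0.044]
wrist_force: [-0.5, -0.2, -0.7]
opening: 0.014
gripper_force: 59.5
[-0.0, -0.0315, -0.0002, 0, 0, -0.0546]
[0.0017, -0.0314, -0.0002, 0, 0, -0.0546]
[0.0034, -0.0313, -0.0002, 0, 0, -0.0546]
[0.0051, -0.031, -0.0002, 0, 0, -0.0546]
[0.0068, -0.0307, -0.0002, 0, 0, -0.0546]
[0.0085, -0.0303, -0.0002, 0, 0, -0.0546]
[0.0101, -0.0298, -0.0002, 0, 0, -0.0546]
[0.0117, -0.0292, -0.0002, 0, 0, -0.0546]
[0.0133, -0.0285, -0.0002, 0, 0, -0.0546]
[0.0148, -0.0277, -0.0002, 0, 0, -0.0546]
[0.0163, -0.0269, -0.0002, 0, 0, -0.0546]
[0.0178, -0.026, -0.0002, 0, 0, -0.0546]
[0.0191, -0.025, -0.0002, 0, 0, -0.0546]
[0.0205, -0.0239, -0.0002, 0, 0, -0.0546]
[0.0218, -0.0227, -0.0002, 0, 0, -0.0546]
[0.023, -0.0215, -0.0002, 0, 0, -0.0546]
[0.0241, -0.0202, -0.0002, 0, 0, -0.0546]
[0.0252, -0.0189, -0.0002, 0, 0, -0.0546]
[0.0262, -0.0175, -0.0002, 0, 0, -0.0546]
```

```bash
python3 -m inch '[[[1,0,-0.0315,0,0,0,-0.0545],[1,0.0017,-0.0314,0,0,0,-0.0545],[1,0.0034,-0.0313,0,0,0,-0.0545],[1,0.005,-0.031,0,0,0,-0.0545],[1,0.0068,-0.0307,0,0,0,-0.0545],[1,0.0085,-0.0303,0,0,0,-0.0545],[1,0.01,-0.0298,0,0,0,-0.0545],[1,0.0117,-0.0292,0,0,0,-0.0545]]]'
python3 -m inch '[[[1,0.0133,-0.0285,0,0,0,-0.0545],[1,0.0148,-0.0277,0,0,0,-0.0545],[1,0.0163,-0.0269,0,0,0,-0.0545],[1,0.0178,-0.026,0,0,0,-0.0545],[1,0.019,-0.025,0,0,0,-0.0545],[1,0.0205,-0.024,0,0,0,-0.0545],[1,0.0218,-0.0227,0,0,0,-0.0545],[1,0.023,-0.0215,0,0,0,-0.0545]]]'
python3 -m inch '[[[1,0.024,-0.02,0,0,0,-0.0545],[1,0.0252,-0.019,0,0,0,-0.0545],[1,0.026,-0.0175,0,0,0,-0.0545],[1,0,0,0,0,0,0],[1,0,0,0,0,0,0],[1,0,0,0,0,0,0],[1,0,0,0,0,0,0],[1,0,0,0,0,0,0]]]'
python3 - <<'E'
from h import *
s=sensors.observe(); print(incar(s["position"]),s["tool_rot"],s["opening"])
E
```

```text
time_s: 13.37
position: [0.4857, -0.073, 0.1151]
tool_rot: [-3.141, 0.002, 0.483]
wrist_force: [0.6, 0.1, -0.0]
opening: 0.0142
gripper_force: 59.5
time_s: 14.03
position: [0.4747, 0.1781, 0.1149]
tool_rot: [-3.141, 0.002, 0.919]
wrist_force: [-0.1, -0.1, -1.1]
opening: 0.014
gripper_force: 59.5
time_s: 14.7
position: [0.472, 0.2695, 0.116]
tool_rot: [-3.141, 0.001, 1.077]
wrist_force: [-0.5, 0.0, -0.2]
opening: 0.0143
gripper_force: 59.5
[[-0.05031345 -0.00140811  0.11596162]] [-3.14135492e+00  7.81059691e-04  1.07706970e+00] 0.014253041759761028
```

```bash
python3 -m inch '[[[1,0.0015,-0.002,0.03,0,0,0],[1,0,0,0.03,0,0,0],[1,0,0,0.025,0,0,0],[1,0,0,0.01,0,0,0],[1,0,0,0.006,0,0,0],[1,0,0,0,0,0,0],[1,0,0,0,0,0,0],[0.5,0,0,0,0,0,0]]]'
python3 -m inch '[[[0.2,0,0,0,0,0,0],[0.2,0,0,0,0,0,0],[0.2,0,0,0,0,0,0],[0.2,0,0,0,0,0,0],[0.2,0,0,-0.02,0,0,0],[0.2,0,0,-0.04,0,0,0],[0.2,0,0,-0.04,0,0,0],[0.2,0,0,-0.02,0,0,0]]]'
python3 - <<'E'
from h import *
s=sensors.observe(); print(s["position"],s["tool_rot"],s["opening"])
f=viewer.grab_frame("wrist"); save(f,"w5.png"); bar(f)
for n in["paddle","wood_knife"]:
  for k in viewer.masks_of(n,f)[:1]: q=incar(pts(f,k["mask"])); print(n,k["confidence"],np.percentile(q,[1,50,99],axis=0).round(3).tolist())
print("to loop"); plan([.519,-.186,.13],0.01,16)
E
```

```text
time_s: 15.37
position: [0.4719, 0.2737, 0.0168]
tool_rot: [3.141, -0.002, 1.079]
wrist_force: [-0.2, -0.0, 0.2]
opening: 0.0213
gripper_force: 0.0
time_s: 16.03
position: [0.4727, 0.2733, 0.1397]
tool_rot: [3.139, -0.004, 1.078]
wrist_force: [1.1, 0.9, 0.9]
opening: 0.034
gripper_force: 0.0
[0.47273505 0.27326459 0.13971138] [ 3.1391849  -0.00402587  1.0780824 ] 0.033963629534956345
bar 3581 [531.2 265.5] [141.1  14.4] ang 62.86 med [0.537  0.2786 0.0658]
paddle 0.66 [[-0.061, -0.057, 0.016], [-0.048, 0.026, 0.019], [-0.037, 0.074, 0.023]]
wood_knife 0.68 [[-0.102, -0.041, 0.007], [-0.094, 0.014, 0.021], [-0.086, 0.075, 0.023]]
to loop
[-0.0239, 0.0161, 0.0005, 0, 0, 0.0668]
[-0.0228, 0.0177, 0.0005, 0, 0, 0.0668]
[-0.0216, 0.0192, 0.0005, 0, 0, 0.0668]
[-0.0202, 0.0206, 0.0005, 0, 0, 0.0668]
[-0.0188, 0.0219, 0.0005, 0, 0, 0.0668]
[-0.0173, 0.0231, 0.0005, 0, 0, 0.0668]
[-0.0157, 0.0242, 0.0005, 0, 0, 0.0668]
[-0.0141, 0.0252, 0.0005, 0, 0, 0.0668]
[-0.0124, 0.0261, 0.0005, 0, 0, 0.0668]
[-0.0106, 0.0269, 0.0005, 0, 0, 0.0668]
[-0.0088, 0.0275, 0.0005, 0, 0, 0.0668]
[-0.0069, 0.028, 0.0005, 0, 0, 0.0668]
[-0.005, 0.0284, 0.0005, 0, 0, 0.0668]
[-0.0031, 0.0287, 0.0005, 0, 0, 0.0668]
[-0.0012, 0.0288, 0.0005, 0, 0, 0.0668]
[0.0007, 0.0289, 0.0005, 0, 0, 0.0668]
```

View pics/w5.png

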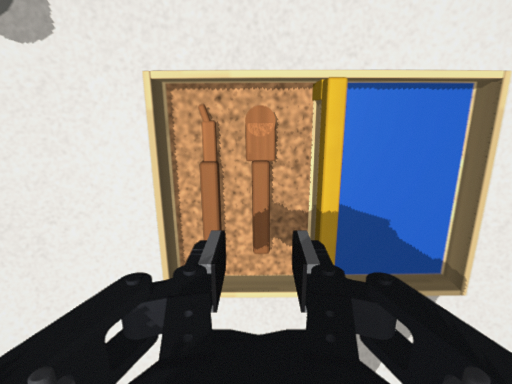

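Both wooden tools lie flat in the cork half, the knife at x≈208 px and the paddle at x≈261 px, and they don't touch. The loop tool is next.

```bash
python3 -m inch '[[[0,-0.0239,0.016,0.0005,0,0,0.067],[0,-0.0228,0.0177,0.0005,0,0,0.067],[0,-0.0216,0.019,0.0005,0,0,0.067],[0,-0.02,0.0206,0.0005,0,0,0.067],[0,-0.0188,0.022,0.0005,0,0,0.067],[0,-0.0173,0.023,0.0005,0,0,0.067],[0,-0.0157,0.0242,0.0005,0,0,0.067],[0,-0.014,0.0252,0.0005,0,0,0.067]]]'
python3 -m inch '[[[0,-0.0124,0.026,0.0005,0,0,0.067],[0,-0.0106,0.027,0.0005,0,0,0.067],[0,-0.0088,0.0275,0.0005,0,0,0.067],[0,-0.007,0.028,0.0005,0,0,0.067],[0,-0.005,0.0284,0.0005,0,0,0.067],[0,-0.003,0.0287,0.0005,0,0,0.067],[0,-0.0012,0.0288,0.0005,0,0,0.067],[0,0.0007,0.0289,0.0005,0,0,0.067]]]'
python3 -m inch '[[[0,0,0,0.03,0,0,0],[0,0,0,0.03,0,0,0],[0,0,0,0.02,0,0,0],[0,0,0,0.01,0,0,0],[0,0,0,0,0,0,0],[0,0,0,0,0,0,0],[0,0,0,0,0,0,0],[0,0,0,0,0,0,0]]]'
python3 - <<'E'
from h import *
look("loop_tool")
E
```

```text
time_s: 16.85
position: [0.4934, 0.042, 0.1301]
tool_rot: [-3.142, 0.002, 0.54]
wrist_force: [0.3, 0.1, 0.4]
opening: 0.0426
gripper_force: 0.0
time_s: 17.52
position: [0.5164, -0.1875, 0.1261]
tool_rot: [3.141, 0.002, 0.004]
wrist_force: [0.8, 0.3, -1.0]
opening: 0.0424
gripper_force: 0.0
time_s: 18.18
position: [0.5182, -0.1862, 0.0386]
tool_rot: [3.141, -0.002, 0.007]
wrist_force: [-0.7, 0.1, 0.4]
opening: 0.0424
gripper_force: 0.0
tcp [ 0.5182 -0.1862  0.0386] [ 3.141e+00 -2.000e-03  7.000e-03] open 0.04235447980770011
loop_tool 0.62 3661 in tool: med [-0.0109 -0.0004  0.023 ] range [[-0.0621, -0.008, 0.0215], [0.0359, 0.0076, 0.0273]] turn -0.005
```

```bash
python3 -m inch '[[[0,0,0,0.016,0,0,0],[0,0,0,0.0155,0,0,0],[0,0,0,0,0,0,0],[1,0,0,0,0,0,0],[1,0,0,0,0,0,0],[1,0,0,0,0,0,0],[1,0,0,0,0,0,0],[1,0,0,0,0,0,0]]]'
python3 -m inch '[[[1,0,0,0,0,0,0],[1,0,0,-0.02,0,0,0],[1,0,0,-0.03,0,0,0],[1,0,0,-0.03,0,0,0],[1,0,0,-0.03,0,0,0],[1,0,0,0,0,0,0],[1,0,0,0,0,0,0],[1,0,0,0,0,0,0]]]'
python3 - <<'E'
from h import *
plan([.5757,.2158,.12],np.radians(62),16)
E
```

```text
time_s: 18.95
position: [0.518, -0.1863, 0.0071]
tool_rot: [3.141, -0.002, 0.007]
wrist_force: [-2.5, -0.3, 7.1]
opening: 0.0144
gripper_force: 59.4
time_s: 19.62
position: [0.5172, -0.1856, 0.1157]
tool_rot: [-3.141, -0.0, 0.008]
wrist_force: [-0.1, 0.2, -1.2]
opening: 0.0141
gripper_force: 58.6
[0.0038, -0.0251, -0.0003, 0, 0, -0.0672]
[0.0055, -0.0247, -0.0003, 0, 0, -0.0672]
[0.0072, -0.0243, -0.0003, 0, 0, -0.0672]
[0.0088, -0.0238, -0.0003, 0, 0, -0.0672]
[0.0104, -0.0231, -0.0003, 0, 0, -0.0672]
[0.0119, -0.0224, -0.0003, 0, 0, -0.0672]
[0.0134, -0.0215, -0.0003, 0, 0, -0.0672]
[0.0148, -0.0206, -0.0003, 0, 0, -0.0672]
[0.0161, -0.0196, -0.0003, 0, 0, -0.0672]
[0.0174, -0.0184, -0.0003, 0, 0, -0.0672]
[0.0186, -0.0172, -0.0003, 0, 0, -0.0672]
[0.0197, -0.0159, -0.0003, 0, 0, -0.0672]
[0.0207, -0.0146, -0.0003, 0, 0, -0.0672]
[0.0217, -0.0132, -0.0003, 0, 0, -0.0672]
[0.0225, -0.0117, -0.0003, 0, 0, -0.0672]
[0.0232, -0.0101, -0.0003, 0, 0, -0.0672]
```

```bash
python3 -m inch '[[[1,0.0038,-0.025,0,0,0,-0.067],[1,0.0055,-0.0247,0,0,0,-0.067],[1,0.0072,-0.0243,0,0,0,-0.067],[1,0.0088,-0.0238,0,0,0,-0.067],[1,0.0104,-0.023,0,0,0,-0.067],[1,0.012,-0.0224,0,0,0,-0.067],[1,0.0134,-0.0215,0,0,0,-0.067],[1,0.0148,-0.0206,0,0,0,-0.067]]]'
python3 -m inch '[[[1,0.016,-0.0196,0,0,0,-0.067],[1,0.0174,-0.0184,0,0,0,-0.067],[1,0.0186,-0.0172,0,0,0,-0.067],[1,0.0197,-0.016,0,0,0,-0.067],[1,0.0207,-0.0146,0,0,0,-0.067],[1,0.0217,-0.013,0,0,0,-0.067],[1,0.0225,-0.0117,0,0,0,-0.067],[1,0.0232,-0.01,0,0,0,-0.067]]]'
python3 -m inch '[[[1,0,0,0,0,0,0],[1,0,0,0,0,0,0],[1,0,0,0,0,0,0],[1,0,0,0,0,0,0],[1,0,0,0,0,0,0],[1,0,0,0,0,0,0],[1,0,0,0,0,0,0],[1,0,0,0,0,0,0]]]'
python3 - <<'E'
from h import *
s=sensors.observe(); print(incar(s["position"]),s["tool_rot"],s["opening"])
E
```

```text
time_s: 20.28
position: [0.5464, 0.0161, 0.1148]
tool_rot: [-3.141, 0.002, 0.548]
wrist_force: [0.2, -0.1, 0.3]
opening: 0.014
gripper_force: 58.6
time_s: 20.95
position: [0.5765, 0.2176, 0.1155]
tool_rot: [-3.141, 0.0, 1.086]
wrist_force: [0.9, -1.1, -1.1]
opening: 0.0139
gripper_force: 58.6
time_s: 21.62
position: [0.5766, 0.2146, 0.1159]
tool_rot: [3.142, -0.0, 1.079]
wrist_force: [-0.1, 0.3, -0.0]
opening: 0.0141
gripper_force: 58.7
[[ 0.06786766 -0.00042969  0.11594965]] [ 3.14154764e+00 -1.32895909e-04  1.07871733e+00] 0.014107402916605996
```

```bash
python3 -m inch '[[[1,0,0,0.03,0,0,0],[1,0,0,0.03,0,0,0],[1,0,0,0.025,0,0,0],[1,0,0,0.01,0,0,0],[1,0,0,0.006,0,0,0],[1,0,0,0,0,0,0],[1,0,0,0,0,0,0],[0.5,0,0,0,0,0,0]]]'
python3 -m inch '[[[0.2,0,0,0,0,0,0],[0.2,0,0,0,0,0,0],[0.2,0,0,0,0,0,0],[0.2,0,0,0,0,0,0],[0.2,0,0,-0.02,0,0,0],[0.2,0,0,-0.04,0,0,0],[0.2,0,0,-0.04,0,0,0],[0.2,0,0,-0.04,0,0,0]]]'
python3 -m inch '[[[0,0,-0.034,-0.03,0,0,0],[0,0,-0.034,-0.03,0,0,0],[0,0,0,-0.01,0,0,0],[0,0,0,0,0,0,0],[0,0,0,0,0,0,0],[0,0,0,0,0,0,0],[0,0,0,0,0,0,0],[0,0,0,0,0,0,0]]]'
cat >> h.py <<'E'
def bar2(f):
    hsv=cv2.cvtColor(f["pixels"],cv2.COLOR_RGB2HSV)
    y=((hsv[...,0]>16)&(hsv[...,0]<32)&(hsv[...,1]>130)&(hsv[...,2]>90))
    p=pts(f,y); p=p[(abs(p[:,0]-.515)<.2)&(abs(p[:,1]-.25)<.2)]; z=np.median(p[p[:,2]>.05,2]); p=p[abs(p[:,2]-z)<.004]
    c,sz,a=cv2.minAreaRect((p[:,:2]*1000).astype(np.float32)); b=cv2.boxPoints((c,sz,a)); e=[b[1]-b[0],b[2]-b[1]]; e=max(e,key=np.linalg.norm)
    l=cv2.fitLine(p[:,:2].astype(np.float32),cv2.DIST_HUBER,0,.01,.01).ravel()
    print("bar2",len(p),"c",np.round(c,1),np.round(sz,1),"rect ang",np.degrees(np.arctan2(e[1],e[0])).round(2)%180,"line ang",np.degrees(np.arctan2(l[1],l[0])).round(2),l[2:],"z",z)
E
python3 - <<'E'
from h import *
s=sensors.observe(); print(s["position"],s["tool_rot"],s["opening"])
f=viewer.grab_frame("wrist"); save(f,"w6.png"); bar2(f)
for c in["top","scene"]: bar2(viewer.grab_frame(c))
E
```

```text
time_s: 22.28
position: [0.5776, 0.2152, 0.0162]
tool_rot: [3.14, -0.002, 1.079]
wrist_force: [0.2, -0.9, 0.1]
opening: 0.0213
gripper_force: 0.0
time_s: 22.95
position: [0.5762, 0.2145, 0.1563]
tool_rot: [-3.141, 0.001, 1.079]
wrist_force: [0.8, -0.2, -0.1]
opening: 0.0341
gripper_force: 0.0
time_s: 23.62
position: [0.5216, 0.2434, 0.2185]
tool_rot: [-3.141, 0.002, 1.078]
wrist_force: [-0.4, -0.6, -1.5]
opening: 0.0426
gripper_force: 0.0
[0.52155338 0.24343176 0.21853971] [-3.14105384e+00  2.32275834e-03  1.07786854e+00] 0.042583442864351576
bar2 2478 c [521.4 247.1] [182.2  13.7] rect ang 61.98 line ang 62.06 [0.5253414  0.25393355] z 0.06573295445514515
bar2 101 c [500.9 214.7] [105.6  12.2] rect ang 62.01 line ang 61.56 [0.5009003  0.21480747] z 0.06666862754583291
bar2 171 c [522.4 245. ] [179.4  21.2] rect ang 62.8 line ang 61.93 [0.5230935 0.2460122] z 0.06504139424273492
```

View pics/w6.png

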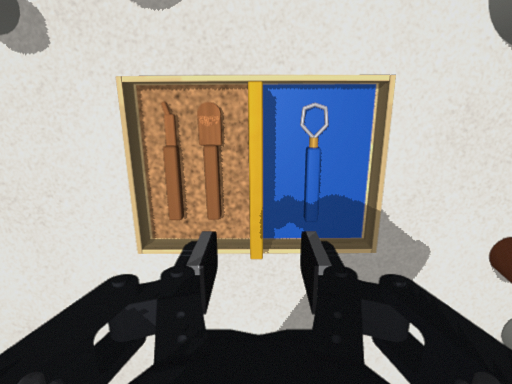

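All three tools lie flat, with the loop tool in the blue half at (314,105)–(312,220) and the bar running from (256,85) to (256,255). Next I'll move onto the bar.

```bash
python3 -m inch '[[[0,0.003,-0.0018,0.03,0,0,-0.004],[0,0,0,0.035,0,0,0],[0,0,0,0.035,0,0,0],[0,0,0,0.03,0,0,0],[0,0,0,0.025,0,0,0],[0,0,0,0.015,0,0,0],[0,0,0,0.01,0,0,0],[0,0,0,0,0,0,0]]]'
python3 -m inch '[[[0,0,0,0,0,0,0],[0.3,0,0,0,0,0,0],[0.5,0,0,0,0,0,0],[1,0,0,0,0,0,0],[1,0,0,0,0,0,0],[1,0,0,0,0,0,0],[1,0,0,0,0,0,0],[1,0,0,0,0,0,0]]]'
```

```text
time_s: 24.43
position: [0.5202, 0.2471, 0.0378]
tool_rot: [-3.14, 0.003, 1.083]
wrist_force: [0.5, -0.5, 0.0]
opening: 0.0425
gripper_force: 0.0
time_s: 25.1
position: [0.522, 0.2485, 0.0414]
tool_rot: [3.141, -0.002, 1.083]
wrist_force: [-1.9, -0.2, 6.8]
opening: 0.0125
gripper_force: 60.1
```

```bash
python3 -m inch '[[[1,0,0,0,0,0,0],[1,0,0,0,0,0,0],[1,0,0,-0.004,0,0,0],[1,0,0,-0.005,0,0,0],[1,0,0,-0.005,0,0,0],[1,0,0,-0.005,0,0,0],[1,0,0,0,0,0,0],[1,0,0,0,0,0,0]]]'
python3 - <<'E'
from h import *
print(sensors.observe()["moment"])
f=viewer.grab_frame("wrist"); bar2(f); save(f,"w7.png")
f=viewer.grab_frame("scene"); cv2.imwrite("pics/s7.png",cv2.resize(cv2.cvtColor(f["pixels"],cv2.COLOR_RGB2BGR)[110:270,230:440],None,fx=3,fy=3))
for m in viewer.masks_of("carrier",f)[:1]:
    p=incar(pts(f,m["mask"]),(.521,.247),-28); k=(p[:,2]<.03+.02)
    for nm,c in(("+x",p[:,0]>.138),("-x",p[:,0]<-.138),("+y",p[:,1]>.095),("-y",p[:,1]<-.095)):
        if c.sum()>5: print(nm,c.sum(),np.percentile(p[c,2],[5,95]).round(4))
E
```

```text
time_s: 25.77
position: [0.5214, 0.248, 0.0593]
tool_rot: [3.141, -0.001, 1.083]
wrist_force: [-0.6, 0.1, -6.9]
opening: 0.013
gripper_force: 58.6
[ 0.06223262 -0.06294787 -0.01123845]
bar2 9167 c [535.8 272.5] [122.8  13.9] rect ang 62.04 line ang 62.12 [0.54010135 0.28054687] z 0.08373098328219483
+x 593 [0.0197 0.0542]
-x 107 [0.0223 0.0536]
+y 89 [0.031  0.0557]
-y 109 [0.0232 0.0565]
```

View pics/s7.png

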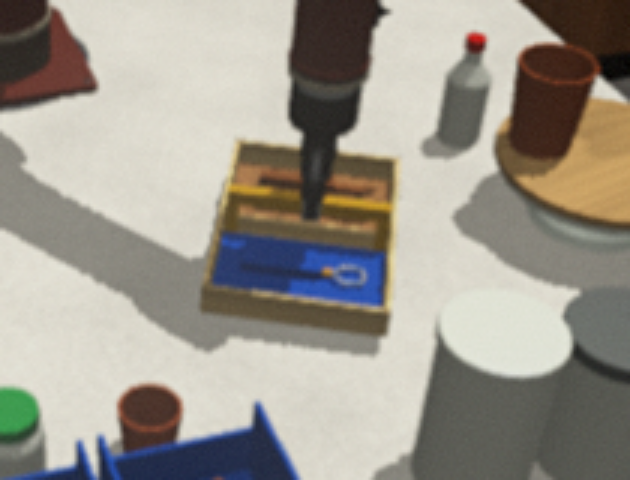

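The carrier hangs clear of the table by about 18 mm. The rims read 54–56 mm on all sides, so it is level, and the tools lie still. I'll keep lifting slowly.

```bash
python3 -m inch '[[[1,0,0,-0.005,0,0,0],[1,0,0,-0.008,0,0,0],[1,0,0,-0.01,0,0,0],[1,0,0,-0.01,0,0,0],[1,0,0,-0.01,0,0,0],[1,0,0,-0.01,0,0,0],[1,0,0,-0.01,0,0,0],[1,0,0,-0.01,0,0,0]]]'
python3 -m inch '[[[1,0,0,-0.01,0,0,0],[1,0,0,-0.01,0,0,0],[1,0,0,-0.008,0,0,0],[1,0,0,-0.006,0,0,0],[1,0,0,-0.004,0,0,0],[1,0,0,-0.002,0,0,0],[1,0,0,0,0,0,0],[1,0,0,0,0,0,0]]]'
python3 -m inch '[[[1,0,0,0,0,0,0],[1,0,0,0,0,0,0],[1,0,0,0,0,0,0],[1,0,0,0,0,0,0],[1,0,0,0,0,0,0],[1,0,0,0,0,0,0],[1,0,0,0,0,0,0],[1,0,0,0,0,0,0]]]'
python3 - <<'E'
from h import *
s=sensors.observe(); print(s["position"],s["tool_rot"],s["moment"])
f=viewer.grab_frame("scene"); cv2.imwrite("pics/s8.png",cv2.resize(cv2.cvtColor(f["pixels"],cv2.COLOR_RGB2BGR)[70:270,200:440],None,fx=3,fy=3))
for c in["scene","top"]:
  f=viewer.grab_frame(c)
  for m in viewer.masks_of("carrier",f)[:1]:
    p=incar(pts(f,m["mask"]),(.521,.247),-28); p=p[p[:,2]>.1]
    for nm,c in(("+x",p[:,0]>.136),("-x",p[:,0]<-.136),("+y",p[:,1]>.093),("-y",p[:,1]<-.093)):
        if c.sum()>5: print(nm,c.sum(),np.percentile(p[c,2],[2,95]).round(4))
E
```

```text
time_s: 26.58
position: [0.5214, 0.2479, 0.1333]
tool_rot: [3.141, -0.0, 1.083]
wrist_force: [-0.3, -0.4, -5.2]
opening: 0.0131
gripper_force: 58.7
time_s: 27.25
position: [0.5211, 0.2478, 0.1716]
tool_rot: [-3.141, 0.001, 1.083]
wrist_force: [-0.0, 0.0, -6.6]
opening: 0.0127
gripper_force: 58.7
time_s: 27.92
position: [0.5214, 0.2479, 0.172]
tool_rot: [3.142, -0.0, 1.083]
wrist_force: [0.5, -0.5, -7.0]
opening: 0.0133
gripper_force: 58.7
[0.52135542 0.24791193 0.17195425] [ 3.14154772e+00 -1.71918381e-05  1.08321599e+00] [ 0.07864107  0.00314271 -0.04771002]
+x 702 [0.1311 0.1671]
-x 223 [0.1349 0.1665]
+y 161 [0.1348 0.1687]
-y 157 [0.1359 0.1689]
+x 163 [0.1356 0.172 ]
-x 46 [0.1347 0.1728]
+y 80 [0.1329 0.1723]
-y 255 [0.1345 0.1735]
```

View pics/s8.png

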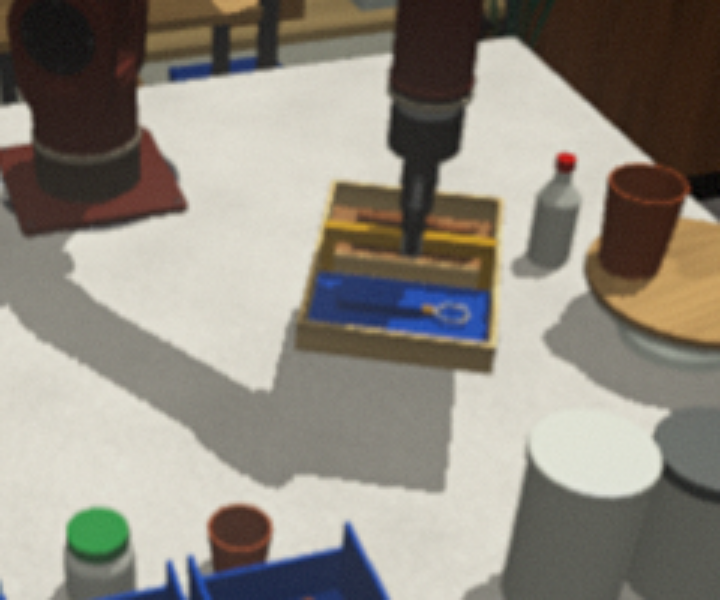

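The carrier is held about 13 cm up, level on all four rims, with the tools inside and nothing else disturbed.

```bash
python3 -c "
from cell import job; print(job.close_job())"
```

```text
the job is handed in; nothing more can be done
None
```

I put the knife and paddle flat in the cork side and the loop tool flat in the blue side, and handed the job in at about 28 s with the gripper holding the carrier by its bar, level and steady, about 13 cm up.

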